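# Stroke check of the green spring gauge

### The job

Check the green spring pull gauge: draw its green grip block out until the block is centred over the orange marker on that gauge's own rail, and hold it there for a good second. Then guide it back in by hand, without letting it snap back, until it is fully home, and let go. Leave the grey gauge alone.

Things in the scene. Friction and masses are not known exactly. Their poses are not given: they have to be found in the camera images.
- green_grip (a point): Centre of the upright green block, white line round its middle, on the rod of the green gauge (all-green barrel), 42 mm above the table. Block 24 mm across the rail (x), 30 along it (y), 48 high (18 to 66 mm above the table); 50 mm free on both sides across the rail; at home its face is 20 mm from the barrel. It slides only along its own y: -y is the pull, away from the barrel; z up.
- green_mark (a point): Middle of the top of the orange strip on the green gauge's rail: 84 mm across the rail, 18 mm along it, top 12 mm above the table; the block passes over it and its ends stay in sight. Fixed during a run, 50 to 115 mm from the block's home place in the pull direction. Same axes as the grip. The grey gauge has an orange strip too, which does not matter.
- green_rod (a joint): How far the green rod is drawn out, m: 0 fully home, 0.14 end stop. A spring pulls it home with 3 N at home, 6 N fully drawn; let go, it flies back. The gauge, fixed: aluminium base rail 360 x 60 mm, 8 mm high, along table y within 9 degrees; on its half to the robot's left a lying barrel 38 mm thick, top 62 mm above the table.
- grey_rod (a joint): The same for the like gauge with dark grey barrel and block, which is to be left alone. It stands beside the green one, nearer to the robot or farther from it.

How it is judged (in metres and radians):
On the way:
1. the green block is held centred over the orange marker (within 12 mm) for 0.7 s (y of green_grip in the frame of green_mark between -0.012 and 0.012 m), for 0.7 s.
At the end, for the whole second after the job is handed in: After being held over the marker, the green rod is back home (within 10 mm), at rest and let go; the grey gauge is still home (within 20 mm) (value of joint green_rod below 0.01 m and velocity of joint green_rod between -0.02 and 0.02 m/s and value of joint grey_rod below 0.02 m); the robot touches nothing.
It fails at once if the green rod snaps back: it runs home faster than 0.6 m/s while still more than 40 mm out (velocity of joint green_rod below -0.6 m/s and value of joint green_rod above 0.04 m).
It fails at once if the grey gauge is pulled out more than 20 mm (value of joint grey_rod above 0.02 m).
It also fails if it takes over 38 s, if anything falls off the work surface, if the arm or the gripper's body presses on something with over 40 N, if the wrist force passes 120 N, or if a joint passes its speed limit or range.

### The arm

A 6-joint arm with a two-finger parallel gripper is mounted at the origin on the work surface. World frame = base frame: x ahead of the robot, y to its left, z up, the work surface at z = 0. Lengths are in mm, angles in rad, forces in N, time in s.
With the tool pointing down it reaches from about 350 to 875 mm from the base axis. Payload 4.2 kg.
Tool frame: the origin (TCP) lies at the very end of the fingers, on their centre line; the grasp point (between the pads) lies 19 mm behind it; z points along the fingers, y is the direction in which the jaws open and shut (so a half turn about z gives the same grasp; the last joint's range is limited). The gripper opens to 85 mm and grips with 20 to 120 N. Pads are 22 mm wide; open, the fingers measure 114 mm over their backs; the gripper's body (76 mm by 85 mm) begins 54 mm behind the grasp point. The pads swing forward as they close: fully open they stand 13 mm farther back than shut.
Start: joints at [-0.931, 0.385, 0.008, 0, -1.194, -0.259], TCP at [232.303, -580.202, 231.312] pointing down, gripper open.
Joint ranges: [-3.14, 3.14], [-1.21, 2.06], [-1.07, 1.41], [-3.16, 2.05], [-2.99, -0.16], [-3.1, 3.1]. Speed limits (rad/s): [2.79, 2.79, 3.14, 3.14, 3.14, 3.14].

### API

Orientations are given as a unit quaternion [x, y, z, w].
In Python, from bench import arm gives the robot as it stands.
- The arm moves only by the tool apply_moves, never from a script. Its argument "plan" is one flat list of numbers, 5 for each row, row after row: the gripper's target within -1 to 1 (shut at 1, half-way at 0, fully open at -1), then the shift along the world's x, y, z in m, then the turn about the world's z in degrees. A call has 1 to 8 rows; each row is the pose to reach, as a shift and turn from the pose commanded when the call began; what a row does not reach only later rows make up. A row lasts 1/12 s, in which the tool goes at most 41.7 mm and 7.16 degrees, less where a joint would pass 70% of its speed; a pose out of reach is approached as far as the arm can. A call with a gripper value outside its range is refused whole. The fingers move at their own pace and stop on an object; the grip force is fixed at half the most. Time passes only in rows, so rows that repeat a pose let the fingers close. It gives the time, the measured TCP pose, the force and the opening at its end, in the units of the state.
- arm.read_state(): the state, without advancing time (a new reading comes with each control period).
- arm.get_image(name): name is "side" or "top"; returns a dict with "color" (384x512x3 uint8, red, green, blue), "range_z" (384x512 float32, mm along the optical axis (not along the pixel's ray), 0 where there is no reading), "camera_matrix" (3x3 intrinsics, pixels), "camera_from_world" (4x4, takes a point from world to camera coordinates). Camera axes: x right, y down, z forward; pixel columns grow to the right and rows downward; lengths in mm; the calibration is good to about 2 mm. A picture is of the moment at which its call begins.
- arm.job_done(): hands the job in, once; it reports no verdict.
The state is a dict: "clock": time; "joints": joint angles; "joint_vel": joint speeds; "joint_efforts": joint torques, N m; "position": TCP position; "ee_rot": TCP orientation; "contact_force": force on the tool from outside, world axes, zero at the start; "wrist_torque": the same for the moment, N m; "gripper_width": finger opening in mm.
Only numpy, scipy, OpenCV 4.12 (cv2) and the standard library are available. Lean on these libraries where they do the work, as an engineer would, in place of code of your own. Each camera call takes 0.05 s, during which the arm holds its last target.

## Working session

There is one attempt and no reset: what is moved stays moved. The work goes in short steps, Python scripts to look and compute and a tool call to move; the robot and the scene stay as the last step left them, time stands still between calls to the robot, and variables do not carry over. Pictures are saved under pics/ and viewed, and the job is handed in when it is done.

Besides the shell and the picture viewer there is one more tool, called after "Emit:" as name(argument=value, ...) on one line, values as JSON. apply_moves: Moves the arm, as the interface text tells. Its arguments: {"type":"object","properties":{"plan":{"type":"array","items":{"type":"number"}}},"required":["plan"]}

```bash
mkdir -p pics; cat > h.py <<'E'
import numpy as np,cv2
from bench import arm
def shot(n,tag):
    im=arm.get_image(n); np.savez(f'{tag}.npz',**im); cv2.imwrite(f'pics/{tag}.png',im['color'][:,:,::-1]); return im
def ray(im,u,v,z):
    K=im['camera_matrix'];T=im['camera_from_world'];R=T[:3,:3];t=T[:3,3]
    o=-R.T@t; d=R.T@np.linalg.solve(K,[u,v,1.]); return o+d*(z-o[2])/d[2]
def cloud(im):
    K=im['camera_matrix'];T=im['camera_from_world'];z=im['range_z'].astype(float)
    v,u=np.mgrid[:z.shape[0],:z.shape[1]]
    p=np.stack([(u-K[0,2])/K[0,0]*z,(v-K[1,2])/K[1,1]*z,z],-1)
    P=(p-T[:3,3])@T[:3,:3]; P[z<=0]=np.nan; return P
E
python3 - <<'E'
from h import *
for n in('top','side'):
    im=shot(n,n+'0')
print(arm.read_state())
E
```

```text
{'clock': 0.1, 'joints': array([-9.31396487e-01,  3.85490201e-01,  6.76474164e-03, -4.28194027e-04,
       -1.19402306e+00, -2.58608563e-01]), 'joint_vel': array([ 0.00081685, -0.00170841,  0.00231613,  0.00222611,  0.00287388,
        0.00071326]), 'joint_efforts': array([ 3.01748842e-04, -3.93317127e+01,  1.88929510e+01,  4.19799015e+00,
       -2.57104533e-03,  1.00559356e-05]), 'position': array([ 232.10715211, -579.73635975,  230.32651242]), 'ee_rot': array([-1.89169766e-01,  9.81943892e-01,  9.65724121e-04, -2.44414429e-04]), 'contact_force': array([ 0.24095008,  0.64301665, -0.6683912 ]), 'wrist_torque': array([0.02543428, 0.01375598, 0.02536049]), 'gripper_width': 85.40793049384148}
```

View pics/top0.png

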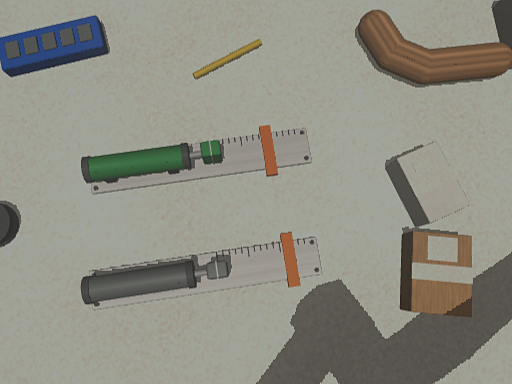

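View pics/side0.png

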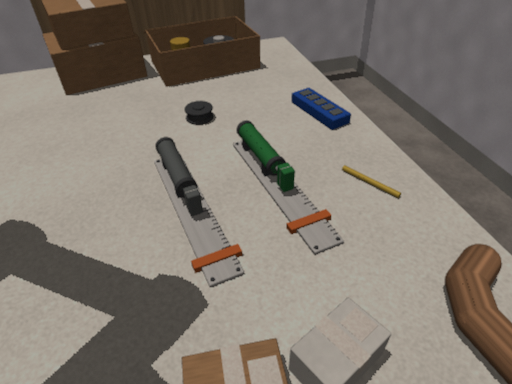

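The top view shows the green block near (210,152) and its orange strip near (268,150). The grey gauge lies below it, with its block near (218,266), nearer to the robot. Next I'll measure positions.

```bash
python3 - <<'E'
from h import *
for tag in('top0','side0'):
    im=dict(np.load(tag+'.npz')); P=cloud(im); hsv=cv2.cvtColor(im['color'],cv2.COLOR_RGB2HSV)
    print(tag,'cam',(-im['camera_from_world'][:3,:3].T@im['camera_from_world'][:3,3]).round())
    for nm,lo,hi in(('green',(45,80,20),(85,255,255)),('orange',(4,150,60),(14,255,255))):
        m=cv2.inRange(hsv,lo,hi); n,l,s,c=cv2.connectedComponentsWithStats(m)
        for i in range(1,n):
            if s[i,4]>60:
                q=P[l==i]; q=q[np.isfinite(q[:,0])]
                print(nm,s[i],c[i].round(1),'med',np.median(q,0).round(1),'z pct',np.percentile(q[:,2],[5,50,95]).round(1))
                if nm=='orange':
                    r=cv2.minAreaRect(np.argwhere(l==i)[:,::-1].astype(np.float32)); b=cv2.boxPoints(r)
                    w=np.array([ray(im,*x,12) for x in b]); print('  corners',w.round(1).tolist(),'ctr',w.mean(0).round(1), ray(im,*c[i],12).round(1))
                elif s[i,4]<900 or tag=='side0':
                    pass
    # block points: tops z 60..70
    m=cv2.inRange(hsv,(45,60,20),(85,255,255))>0
    m=m|False
    for z0,z1 in((63.5,70),(20,60)):
        k=m&(P[...,2]>z0)&(P[...,2]<z1); q=P[k]
        if len(q): print('pts z',z0,z1,len(q),q.min(0).round(1),q.max(0).round(1),q.mean(0).round(1))
E
python3 - <<'E'
import cv2
a=cv2.imread('pics/top0.png')[115:205,70:330]; cv2.imwrite('pics/t0c.png',cv2.resize(a,None,fx=3,fy=3,interpolation=0))
E
```

```text
top0 cam [446. -10. 709.]
green [211 140  10  15 120] [215.3 147.5] med [643.5  25.2  64. ] z pct [62.6 64.  66.1]
green [200 142  10  15 122] [204.8 148.8] med [641.   40.4  64. ] z pct [62.2 64.  65.8]
green [  88  145   95   35 2118] [135.3 162.2] med [623.8 146.1  56.6] z pct [47.5 56.6 60. ]
orange [259 125  19  51 525] [268.  150.1] med [653.9 -58.4  10.4] z pct [ 8.5 10.4 12.3]
  corners [[694.0, -43.8, 12.0], [696.8, -61.3, 12.0], [613.9, -72.1, 12.0], [611.2, -55.0, 12.0]] ctr [654. -58.  12.] [653.5 -58.2  12. ]
orange [280 233  20  54 590] [289.8 259.2] med [476.5 -87.5  10.4] z pct [ 8.5 10.4 12.3]
  corners [[516.3, -73.0, 12.0], [518.8, -90.8, 12.0], [437.3, -101.1, 12.0], [434.9, -83.6, 12.0]] ctr [476.8 -87.1  12. ] [476.2 -87.4  12. ]
pts z 63.5 70 173 [630.2  19.2  63.5] [654.6  47.8  67.3] [642.6  33.1  64.6]
pts z 20 60 2122 [600.9  19.4  25.5] [652.4 218.3  60. ] [624.  143.9  54.5]
side0 cam [ 426. -487.  505.]
green [239 123  39  44 746] [256.7 143. ] med [617.3 141.3  58.3] z pct [41.9 58.3 62. ]
green [270 161  24  31 437] [283.8 175.2] med [636.1  22.7  49.9] z pct [25.1 49.9 66.8]
orange [287 210  44  24 385] [307.9 220.3] med [650.5 -60.3  12.1] z pct [ 5.9 12.1 13.6]
  corners [[609.7, -55.6, 12.0], [697.6, -42.4, 12.0], [692.7, -69.0, 12.0], [607.3, -80.8, 12.0]] ctr [651.8 -62.   12. ] [650.5 -60.5  12. ]
orange [192 245  50  27 496] [216.1 256.6] med [473.9 -89.3  12.1] z pct [ 5.8 12.1 13.5]
  corners [[432.2, -83.7, 12.0], [515.8, -71.5, 12.0], [515.9, -98.6, 12.0], [434.7, -109.3, 12.0]] ctr [474.6 -90.8  12. ] [473.8 -89.4  12. ]
pts z 63.5 70 117 [628.4  18.8  63.5] [652.6  74.9  68.4] [639.6  32.2  66.1]
pts z 20 60 822 [598.8  17.6  20.4] [654.2 217.1  60. ] [623.6  99.5  48.2]
```

View pics/t0c.png

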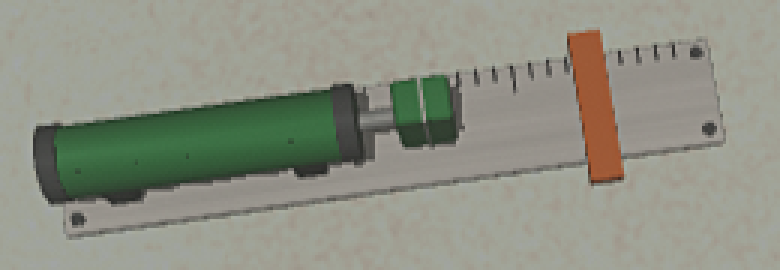

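Block home is about (641.5, 33) and the marker (653.5, -58.5). The pull is about 92 mm along (0.128, -0.992), with the rail yawed about +7.4°. The lateral offset is about 0 and the strip measures 84 x 18, so both agree with the given sizes. Now moving to hover over the block.

Emit:
apply_moves(plan=[-1,0.409,0.613,0,75.6,-1,0.409,0.613,0,75.6,-1,0.409,0.613,0,75.6,-1,0.409,0.613,0,75.6,-1,0.409,0.613,0,75.6,-1,0.409,0.613,0,75.6,-1,0.409,0.613,0,75.6,-1,0.409,0.613,0,75.6])

```text
clock: 0.77
position: [417.8, -300.9, 231.1]
ee_rot: [-0.639, 0.769, 0.0, -0.0]
contact_force: [0.6, 0.0, -0.5]
gripper_width: 85.2
```

Emit:
apply_moves(plan=[-1,0.224,0.336,0,18.3,-1,0.224,0.336,0,18.3,-1,0.224,0.336,0,18.3,-1,0.224,0.336,0,18.3,-1,0.224,0.336,0,18.3,-1,0.224,0.336,0,18.3,-1,0.224,0.336,0,18.3,-1,0.224,0.336,0,18.3])

```text
clock: 1.43
position: [602.7, -23.6, 231.0]
ee_rot: [0.751, -0.66, -0.0, 0.0]
contact_force: [1.1, -0.7, 0.5]
gripper_width: 85.4
```

Emit:
apply_moves(plan=[-1,0.038,0.058,0,0,-1,0.038,0.058,0,0,-1,0.038,0.058,0,0,-1,0.038,0.058,0,0])

```text
clock: 1.77
position: [640.2, 33.8, 229.8]
ee_rot: [0.752, -0.659, -0.001, 0.001]
contact_force: [0.3, -0.2, -0.5]
gripper_width: 85.3
```

Emit:
apply_moves(plan=[-1,0.001,-0.001,-0.04,0,-1,0.001,-0.001,-0.08,0,-1,0.001,-0.001,-0.12,0,-1,0.001,-0.001,-0.13,0,-1,0.001,-0.001,-0.13,0])

```text
clock: 2.18
position: [638.4, 29.7, 97.9]
ee_rot: [0.751, -0.66, -0.002, 0.004]
contact_force: [0.1, -0.2, 0.8]
gripper_width: 85.2
```

```bash
python3 - <<'E'
from h import *
a=shot('top','top1')['color'];b=shot('side','side1')['color']
cv2.imwrite('pics/b1.png',cv2.resize(np.hstack([a[60:260,60:340],b[40:240,160:400]]),None,fx=1.5,fy=1.5)[:,:,::-1])
print(arm.read_state()['position'])
E
```

```text
[642.3702604   30.74038375 103.29038227]
```

View pics/b1.png

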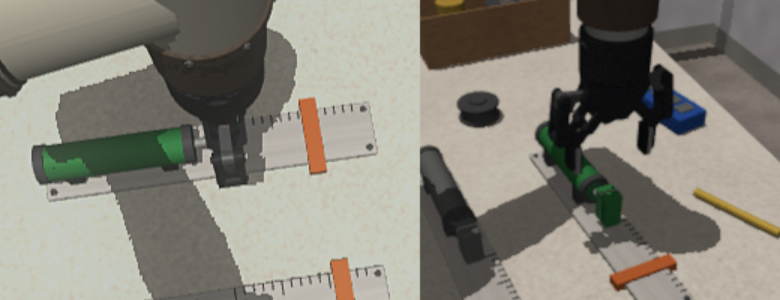

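The picture shows the jaws straddling the green block across the rail, with the far finger clear of everything. I'll descend and close.

Emit:
apply_moves(plan=[-1,0,0.001,-0.03,0,-1,0,0.001,-0.06,0,-1,0,0.001,-0.075,0,-1,0,0.001,-0.075,0,-1,0,0.001,-0.075,0,-1,0,0.001,-0.075,0])

```text
clock: 2.78
position: [643.7, 32.8, 29.7]
ee_rot: [0.752, -0.66, 0.002, -0.002]
contact_force: [-1.0, 1.0, 0.2]
gripper_width: 85.5
```

Emit:
apply_moves(plan=[1,0,0,0,0,1,0,0,0,0,1,0,0,0,0,1,0,0,0,0,1,0,0,0,0,1,0,0,0,0,1,0,0,0,0,1,0,0,0,0])

```text
clock: 3.45
position: [643.0, 32.7, 27.2]
ee_rot: [0.752, -0.66, 0.001, -0.001]
contact_force: [4.9, 0.5, 2.1]
gripper_width: 23.2
```

```bash
python3 - <<'E'
from h import *
a=shot('top','top2')['color'];b=shot('side','side2')['color']
cv2.imwrite('pics/b2.png',cv2.resize(np.hstack([a[60:260,60:340],b[40:240,160:400]]),None,fx=1.5,fy=1.5)[:,:,::-1])
s=arm.read_state();print(s['position'],s['contact_force'],s['gripper_width'])
E
```

```text
[642.98132501  32.73931912  27.18713008] [5.14665739 0.61950784 2.03137697] 23.372351450494733
```

View pics/b2.png

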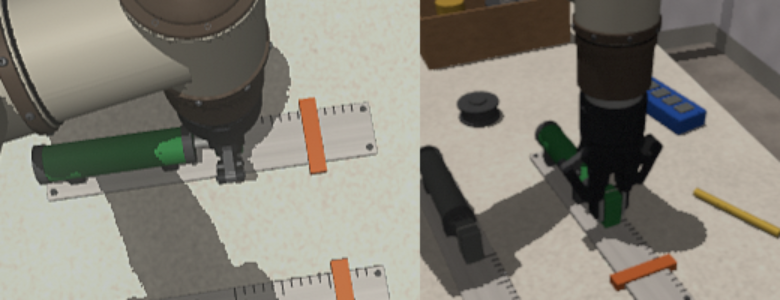

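The jaws hold the block at 23.3 mm opening, against a 24 mm block. I'll pull gently along the rail.

Emit:
apply_moves(plan=[1,0.001,-0.008,0,0,1,0.0023,-0.018,0,0,1,0.0036,-0.028,0,0,1,0.0049,-0.038,0,0,1,0.0062,-0.048,0,0,1,0.0075,-0.058,0,0,1,0.0088,-0.068,0,0,1,0.0097,-0.075,0,0])

```text
clock: 4.22
position: [652.7, -41.4, 27.2]
ee_rot: [0.752, -0.66, 0.001, -0.002]
contact_force: [4.3, 6.0, 3.4]
gripper_width: 23.4
```

```bash
python3 - <<'E'
from h import *
a=shot('top','top3')['color'];b=shot('side','side3')['color']
cv2.imwrite('pics/b3.png',cv2.resize(np.hstack([a[60:260,60:340],b[40:240,160:400]]),None,fx=1.5,fy=1.5)[:,:,::-1])
s=arm.read_state();print(s['position'],s['contact_force'],s['gripper_width'])
E
```

```text
[652.77839924 -41.94300997  27.18149806] [4.70321845 4.62244462 2.27950295] 23.51372028931241
```

View pics/b3.png

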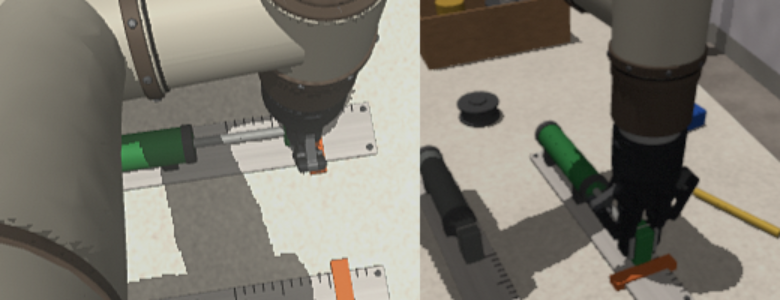

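The rod is drawn with the block: the force is 4.6 N, as the spring should give at about 75 mm. I'll cover the remaining 17 mm and hold.

Emit:
apply_moves(plan=[1,0.0011,-0.0085,0,0,1,0.0022,-0.017,0,0,1,0.0022,-0.017,0,0,1,0.0022,-0.017,0,0,1,0.0022,-0.017,0,0,1,0.0022,-0.017,0,0,1,0.0022,-0.017,0,0,1,0.0022,-0.017,0,0])

```text
clock: 4.98
position: [654.9, -57.9, 27.2]
ee_rot: [0.752, -0.66, 0.001, -0.002]
contact_force: [3.7, 4.8, 3.0]
gripper_width: 23.4
```

Emit:
apply_moves(plan=[1,0,0,0,0,1,0,0,0,0,1,0,0,0,0,1,0,0,0,0,1,0,0,0,0,1,0,0,0,0])

```text
clock: 5.48
position: [654.9, -57.8, 27.2]
ee_rot: [0.752, -0.66, 0.001, -0.002]
contact_force: [4.8, 4.7, 2.9]
gripper_width: 23.4
```

```bash
python3 - <<'E'
from h import *
a=shot('top','top4');b=shot('side','side4')
cv2.imwrite('pics/b4.png',np.hstack([cv2.resize(x,(400,400)) for x in (a['color'][110:210,220:320],b['color'][160:260,250:350])])[:,:,::-1])
s=arm.read_state();print(s['clock'],s['position'],s['contact_force'],s['gripper_width'])
for im in(a,b):
    P=cloud(im);hsv=cv2.cvtColor(im['color'],cv2.COLOR_RGB2HSV)
    m=(cv2.inRange(hsv,(45,80,15),(85,255,255))>0)&(P[...,1]<20)&(P[...,2]>15)
    q=P[m]; print(len(q)); 
    if len(q): print(np.percentile(q,[2,50,98],axis=0).round(1).tolist())
E
```

```text
5.5833 [654.85622156 -57.84338426  27.14945649] [4.66505112 5.15783989 2.59995209] 23.053688747288085
5
[[640.9, -47.2, 26.6], [643.0, -44.2, 29.5], [644.0, -43.9, 33.8]]
292
[[643.3, -72.4, 21.9], [654.5, -69.9, 51.7], [665.8, -50.0, 67.0]]
```

View pics/b4.png

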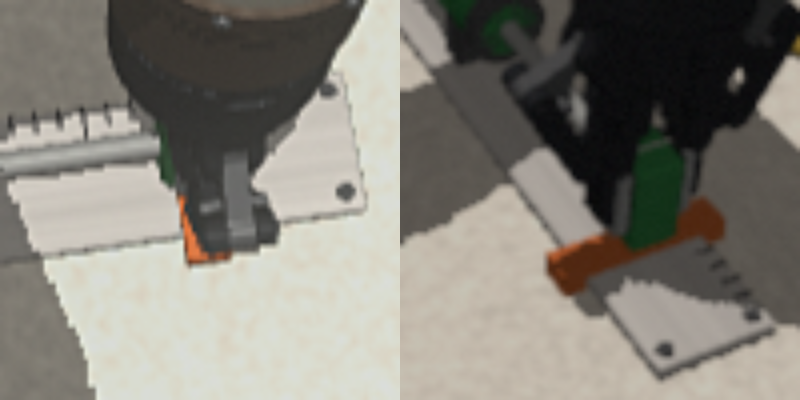

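The block sits over the strip in both views. I'll compare its front face with the home picture to get the actual displacement.

```bash
python3 - <<'E'
from h import *
d=np.array([.128,-.992])
for t in('side0','side4'):
    im=dict(np.load(t+'.npz'));P=cloud(im);hsv=cv2.cvtColor(im['color'],cv2.COLOR_RGB2HSV)
    m=(cv2.inRange(hsv,(45,80,15),(85,255,255))>0)&(P[...,1]<49)&(P[...,2]>22)&(P[...,2]<55)
    q=P[m]; s=q[:,:2]@d; print(t,len(s),np.percentile(s,[5,25,50,75,95]).round(1))
    ss=np.array([653.,-59.])@d; print('marker',ss)
    # lower front edge of face : pixels
    ys,xs=np.nonzero(m); print(xs.min(),xs.max(),ys.min(),ys.max(), ray(im,(xs.min()+xs.max())/2,ys.max()+1,18)[:2].round(1))
E
```

```text
side0 199 [42.1 56.8 61.9 62.5 63.3]
marker 142.112
277 293 171 191 [636.1  18.2]
side4 152 [152.  153.1 153.5 154.  154.9]
marker 142.112
306 320 204 220 [655.7 -70.2]
```

The block moved 91.3 mm. It sits 1 to 5 mm short of the strip's middle depending on the view, well within 12 mm. I'll nudge 2 mm and hold over a second more.

Emit:
apply_moves(plan=[1,0.0003,-0.002,0,0,1,0.0003,-0.002,0,0,1,0.0003,-0.002,0,0,1,0.0003,-0.002,0,0,1,0.0003,-0.002,0,0,1,0.0003,-0.002,0,0,1,0.0003,-0.002,0,0,1,0.0003,-0.002,0,0])

```text
clock: 6.25
position: [655.2, -59.8, 27.2]
ee_rot: [0.752, -0.66, 0.001, -0.002]
contact_force: [5.3, 4.7, 2.6]
gripper_width: 23.3
```

Emit:
apply_moves(plan=[1,0,0,0,0,1,0,0,0,0,1,0,0,0,0,1,0,0,0,0,1,0,0,0,0,1,0,0,0,0,1,0,0,0,0,1,0,0,0,0])

```text
clock: 6.92
position: [655.1, -59.8, 27.2]
ee_rot: [0.752, -0.66, 0.001, -0.002]
contact_force: [5.0, 5.6, 3.2]
gripper_width: 23.4
```

Emit:
apply_moves(plan=[1,-0.001,0.008,0,0,1,-0.0023,0.018,0,0,1,-0.0036,0.028,0,0,1,-0.0049,0.038,0,0,1,-0.0062,0.048,0,0,1,-0.0075,0.058,0,0,1,-0.0085,0.066,0,0,1,-0.0095,0.074,0,0])

```text
clock: 7.58
position: [645.4, 14.2, 27.2]
ee_rot: [0.752, -0.66, 0.001, -0.002]
contact_force: [4.6, 3.9, 1.9]
gripper_width: 23.6
```

Emit:
apply_moves(plan=[1,-0.0008,0.006,0,0,1,-0.0015,0.012,0,0,1,-0.002,0.016,0,0,1,-0.0024,0.0185,0,0,1,-0.0024,0.0185,0,0,1,-0.0024,0.0185,0,0])

```text
clock: 8.08
position: [643.0, 32.5, 27.2]
ee_rot: [0.752, -0.66, 0.001, -0.002]
contact_force: [4.7, 3.6, 2.7]
gripper_width: 22.9
```

Emit:
apply_moves(plan=[1,-0.0001,0.0005,0,0,1,-0.0001,0.001,0,0,1,-0.0001,0.001,0,0,1,-0.0001,0.001,0,0])

```text
clock: 8.42
position: [643.0, 32.7, 27.2]
ee_rot: [0.752, -0.66, 0.001, -0.002]
contact_force: [4.7, 1.7, 2.5]
gripper_width: 23.8
```

The force drops and the motion stops at y = 32.7, the same as at grasp, so the block is against its home stop. I'll open and lift straight up.

Emit:
apply_moves(plan=[-1,0,0,0,0,-1,0,0,0,0,-1,0,0,0,0,-1,0,0,0,0,-1,0,0,0,0,-1,0,0,0,0,-1,0,0,0,0,-1,0,0,0,0])

```text
clock: 9.08
position: [641.3, 31.9, 26.2]
ee_rot: [0.751, -0.66, -0.0, 0.0]
contact_force: [0.3, -0.3, -0.2]
gripper_width: 85.5
```

Emit:
apply_moves(plan=[-1,0,0,0.02,0,-1,0,0,0.05,0,-1,0,0,0.09,0,-1,0,0,0.13,0,-1,0,0,0.17,0,-1,-0.03,-0.03,0.2,0,-1,-0.06,-0.06,0.2,0,-1,-0.09,-0.09,0.2,0])

```text
clock: 9.75
position: [558.9, -51.1, 228.7]
ee_rot: [0.752, -0.659, 0.002, -0.002]
contact_force: [0.2, -0.8, -0.7]
gripper_width: 85.5
```

Emit:
apply_moves(plan=[-1,-0.03,-0.03,0,0,-1,-0.06,-0.06,0,0,-1,-0.09,-0.09,0,0,-1,-0.12,-0.12,0,0,-1,-0.14,-0.15,0,0,-1,-0.16,-0.18,0,0,-1,-0.16,-0.18,0,0,-1,-0.16,-0.18,0,0])

```text
clock: 10.42
position: [397.4, -232.1, 226.4]
ee_rot: [0.75, -0.661, 0.0, -0.0]
contact_force: [0.8, 0.2, -0.2]
gripper_width: 85.3
```

```bash
python3 - <<'E'
from h import *
a=shot('top','top5');b=shot('side','side5')
cv2.imwrite('pics/b5.png',cv2.resize(np.hstack([a['color'],b['color']]),(800,300))[:,:,::-1])
s=arm.read_state();print(s['clock'],s['position'],s['contact_force'],s['gripper_width'])
for t in('side0','side5','top0','top5'):
    im=dict(np.load(t+'.npz'));P=cloud(im);hsv=cv2.cvtColor(im['color'],cv2.COLOR_RGB2HSV)
    m=(cv2.inRange(hsv,(45,80,15),(85,255,255))>0)&(P[...,1]<55)&(P[...,2]>22)
    ys,xs=np.nonzero(m)
    if len(xs): print(t,len(xs),xs.min(),xs.max(),ys.min(),ys.max(),np.median(P[m],0).round(1))
E
```

```text
10.5167 [ 398.8047454  -230.78449278  226.26535057] [ 0.36550341  0.07248323 -0.63871123] 85.35402041544317
side0 363 277 293 163 191 [637.3  21.4  52.2]
side5 358 133 293 138 190 [637.4  21.6  52.8]
top0 243 200 220 140 162 [642.5  34.4  64. ]
top5 246 200 220 140 163 [642.3  34.3  64.1]
```

View pics/b5.png

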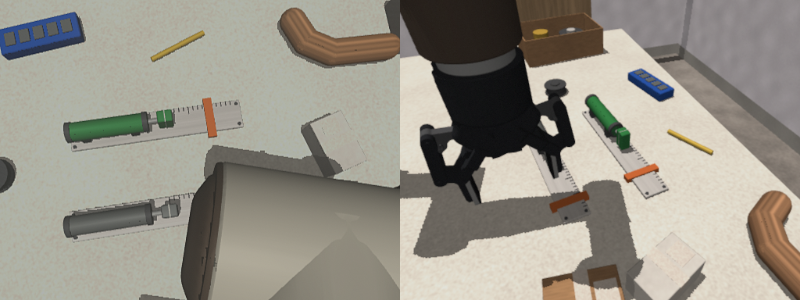

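The picture shows the green block home at the same pixels as at the start (columns 200-220, rows 140-163 in the top view). The grey block is in its home place, and the arm is clear at z = 226 mm.

```bash
python3 -c "
from bench import arm
print(arm.job_done())"
```

```text
the job is handed in; nothing more can be done
None
```

I drew the green block out about 92 mm to the orange marker and held it there for about 1.9 s. I then guided it home by hand at about 0.12 m/s, let go, backed away and handed the job in at about 10.5 s. No verdict was reported.

- **Over the marker:** before a last 2 mm nudge outward, the top view put the block about 1 mm short of the marker's middle. The side view put it about 5 mm short. The two views disagreed by about 4 mm, but both are well within the 12 mm allowed.
- **Back home:** the green block came back to its starting place within about 1 px (medians within 1 mm). The force dropped against the home stop before I released it.
- **At the end:** the grey gauge was never touched and looked home in the last picture. The arm was clear of everything, and the tool force read only sensor noise.

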